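Restock the immersion-oil drawer, oldest to the front

ROBOT

A 6-joint arm with a two-finger parallel gripper is mounted at the origin on the work surface. World frame = base frame: x ahead of the robot, y to its left, z up, the work surface at z = 0. Lengths are in m, angles in rad, forces in N, time in s.
With the tool pointing down it reaches from about 0.3 to 1 m from the base axis. Payload 5.1 kg.
Tool frame: the origin (TCP) lies midway between the tips of the shut fingers; the grasp point (between the pads) lies 19 mm behind it (arm.grip_point_offset is the distance from the TCP to the grasp point, in m); z points along the fingers, y is the line along which they close (so a half turn about z gives the same grasp; the last joint's range is limited). The gripper opens to 95 mm and grips with 3 to 60 N. Pads are 20 mm wide; open, the fingers measure 119 mm over their backs; the gripper's body (75 mm by 180 mm) begins 59 mm behind the grasp point.
Start: joints at [1.035, 0.124, 1.65, -0, 1.367, -0.083], TCP at [0.284, 0.584, 0.215] pointing down, gripper open.
Joint ranges: [-2.61, 2.61], [-1.02, 2.33], [0.03, 2.71], [-1.35, 4.49], [0.32, 2.68], [-2.91, 2.91]. Speed limits (rad/s): [2.57, 2.57, 3.14, 3.14, 3.14, 3.14].

INTERFACE

Orientations are given as a rotation vector (axis times angle).
In Python, from bench import status, eyes, ticket, arm gives the robot as it stands.
- The arm moves only by the tool arm_command, never from a script. Its arguments are lists of equal length, an entry for each row: "jaw": the closure, from -1 (fully open) to 1 (shut); "translation": the shift along the tool's x, y, z in cm, a list of three; "twist": the turn about the tool's z in degrees. In form: {"jaw": [jaw, ...], "translation": [[tx, ty, tz], ...], "twist": [twist, ...]}. A call has 1 to 5 rows; each row is the pose to reach, as a shift and turn from the pose commanded when the call began, along the tool's axes at that moment; what a row does not reach only later rows make up. A row lasts 1/8 s, in which the tool goes at most 62.5 mm and 10.7 degrees, less where a joint would pass 70% of its speed; a pose out of reach is approached as far as the arm can. A call with a gripper value outside its range is refused whole. The fingers move at their own pace and stop on an object; the grip force is fixed at half the most. Time passes only in rows, so rows that repeat a pose let the fingers close. It gives the time, the measured TCP pose, the force, the opening and the grip force at its end, in the units of the state.
- status.get_obs(): the state, without advancing time (a new reading comes with each control period).
- eyes.grab_frame(name): name is "scene" or "top" or "wrist"; returns the picture (480x640x3 uint8, blue, green, red); there is no depth.
- eyes.camera_params(name): a dict with "intrinsics" (3x3 intrinsics, pixels), "k1" (the pictures are not rectified: a ray, as slopes to the right and down, at radius r is drawn at 1 + k1 r^2 times it, then the intrinsics apply), "rvec" (rotation vector, rad) and "tvec" (3), from world to camera coordinates, as OpenCV has them; the wrist camera has in their place "tool_from_camera" (4x4, takes a point from camera to tool coordinates, whose origin is the TCP and whose axes are the flange's). Camera axes: x right, y down, z forward; pixel columns grow to the right and rows downward; lengths in m; the calibration is good to about 2 mm. A picture is of the moment at which its call begins: read the wrist's pose just before it. camera_params takes no time and is no camera call.
- ticket.sign_off(): hands the job in; it is judged then, once.
Trained networks look in the newest picture that a camera, given by its name, has taken for a name from the list of things; names that differ only in an ending like _2 or _b are one class to them, and where a whole thing is asked for, a point or a joint stands for the part that bears it (a point fixed in the world has none). Each returns a list of dicts, best first, with "p" (0 to 1); they miss things now and then, are a little off and sometimes report something else, mostly with a low value. They report only what shows in the picture. A call takes as long as a camera call. They do not tell look-alikes from the thing itself.
- eyes.outline_of(camera, label): "region" (480x640 bool, what is visible of it) and "bbox" ([centre column, centre row, width, height] in pixels, round what is visible of it).
The state is a dict: "clock": time; "q": joint angles; "qd": joint speeds; "joint_torque": joint torques, N m; "ee_pos": TCP position; "ee_rot": TCP orientation; "wrist_force": force on the tool from outside, world axes, zero at the start; "wrist_torque": the same for the moment, N m; "width": finger opening in m; "grip_force": force on a finger pad.
Only numpy, scipy, OpenCV 4.12 (cv2) and the standard library are available. Lean on these libraries where they do the work, as an engineer would, in place of code of your own. Each camera call takes 0.05 s, during which the arm holds its last target. There are 200 camera calls.

TASK

Pull the half-open stock drawer fully out and first bring the old stock forward in its lanes: the foremost right up behind the drawer front, a second one close behind it. Only then load every new bottle and jar from the mat behind the old ones, upright and in single file, tall bottles in the left lane and wide jars in the right lane. Finish by pushing the drawer fully shut, and leave the other things on the bench alone.

Things in the scene. Friction and masses are not known exactly. Their poses are not given: they have to be found in the camera images.
- drawer (a joint): how far the drawer is out, m: 0 shut, 0.165 to 0.185 at the start, 0.225 fully out (then its whole inside is clear of the cabinet top). It slides along the cabinet's own -x (towards the robot, the -x of the lane points), with about 1.5 N of friction and no catch, and stays where it is left. 230 mm wide inside
- handle (a point): middle of the drawer's handle: a steel bar 10 mm thick and 100 mm long, lying level along the drawer front (along its own y), 70 mm above the bench and 45 mm out from the front face; x points into the cabinet. It moves with the drawer. The front panel's top is 88 mm and the cabinet's clear cover 98 mm above the bench
- tall_lane (a point): lane of the tall bottles, left one seen from the robot. Point on the drawer floor (14 mm above the bench), mid-lane, against the inner face of the drawer front; x runs back along the lane, y to the left, z up. The lane is 215 mm long, between two flush black lines 52 mm apart. Drawer sides rise 18 mm over the floor, back 36 mm, front 74 mm
- wide_lane (a point): lane of the wide jars, right one seen from the robot, 100 mm beside the other lane. Point on the drawer floor (14 mm above the bench), mid-lane, against the inner face of the drawer front; x runs back along the lane, y to the left, z up. The lane is 215 mm long, between two flush black lines 56 mm apart. Drawer sides rise 18 mm over the floor, back 36 mm, front 74 mm
- old_tall1_c (a point): old stock, in the drawer at the start, towards the back of its lane; amber glass oil bottle with a narrow black screw cap: body 42 mm diameter and 42 mm tall, cap 23 mm diameter, 64 mm tall in all, about 90 g, round. The point is on its axis half-way up (32 mm above its underside); its z axis points up its axis
- old_tall2_c (a point): old stock, in the drawer at the start, towards the back of its lane; amber glass oil bottle with a narrow black screw cap: body 42 mm diameter and 42 mm tall, cap 23 mm diameter, 64 mm tall in all, about 90 g, round. The point is on its axis half-way up (32 mm above its underside); its z axis points up its axis. May be absent
- old_wide1_c (a point): old stock, in the drawer at the start, towards the back of its lane; squat amber glass jar with a broad black lid: 46 mm diameter (lid 44 mm, the top 14 mm), 44 mm tall, about 120 g, round. The point is on its axis half-way up (22 mm above its underside); its z axis points up its axis
- old_wide2_c (a point): old stock, in the drawer at the start, towards the back of its lane; squat amber glass jar with a broad black lid: 46 mm diameter (lid 44 mm, the top 14 mm), 44 mm tall, about 120 g, round. The point is on its axis half-way up (22 mm above its underside); its z axis points up its axis. May be absent
- new_tall1_c (a point): new stock, standing at the start on the black mat (3 mm thick) beside the drawer; amber glass oil bottle with a narrow black screw cap: body 42 mm diameter and 42 mm tall, cap 23 mm diameter, 64 mm tall in all, about 90 g, round. The point is on its axis half-way up (32 mm above its underside); its z axis points up its axis. May be absent
- new_tall2_c (a point): new stock, standing at the start on the black mat (3 mm thick) beside the drawer; amber glass oil bottle with a narrow black screw cap: body 42 mm diameter and 42 mm tall, cap 23 mm diameter, 64 mm tall in all, about 90 g, round. The point is on its axis half-way up (32 mm above its underside); its z axis points up its axis. May be absent
- new_wide1_c (a point): new stock, standing at the start on the black mat (3 mm thick) beside the drawer; squat amber glass jar with a broad black lid: 46 mm diameter (lid 44 mm, the top 14 mm), 44 mm tall, about 120 g, round. The point is on its axis half-way up (22 mm above its underside); its z axis points up its axis. May be absent
- new_wide2_c (a point): new stock, standing at the start on the black mat (3 mm thick) beside the drawer; squat amber glass jar with a broad black lid: 46 mm diameter (lid 44 mm, the top 14 mm), 44 mm tall, about 120 g, round. The point is on its axis half-way up (22 mm above its underside); its z axis points up its axis. May be absent
- objective: bystander, to be left alone: bare steel microscope objective standing on the bench, 32 mm diameter, 42 mm tall; origin under its centre
- wafer: bystander, to be left alone: polished steel sample disc lying flat, 100 mm diameter, 6 mm thick; origin under its centre
- slide_box: bystander, to be left alone: closed wooden slide box, 100 x 85 x 35 mm; origin under its centre
- screwdriver: bystander, to be left alone: screwdriver lying on the bench, handle to its own -x
- mug: bystander, to be left alone: white mug, 76 mm diameter, 85 mm tall; origin under its centre
- dish: bystander, to be left alone: flat glass dish, 90 mm diameter, 14 mm tall; origin under its centre
Things that resemble listed ones, but are neither listed nor needed, are in the scene too. Leave any yellow look-alike of the part that bears old_tall2_c alone. What is shaped like the part that bears old_tall1_c but pink is not meant.

How it is judged:
By the outcome, as a careful person would: the job done as asked, in the order asked, and still so for the second after the job is handed in, with the robot touching nothing.
Of old_tall2, old_wide2 only 1 to 2 are there at a start; the rules pass over those that are not, and their reading is None.
Of new_tall1, new_tall2, new_wide1, new_wide2 only 3 to 4 are there at a start; the rules pass over those that are not, and their reading is None.
At some moment in a run one of new_tall1, new_tall2, new_wide1, new_wide2 may be knocked a few centimetres aside while the robot is not near it.
Once in a run the grip may slacken for a moment while it holds something.
It also fails if it takes over 210 s, if anything falls off the work surface, if the arm or the gripper's body presses on something with over 40 N, if the wrist force passes 120 N, or if a joint passes its speed limit or range.

## Working session

There is one attempt and no reset: what is moved stays moved. The work goes in short steps, Python scripts to look and compute and a tool call to move; the robot and the scene stay as the last step left them, time stands still between calls to the robot, and variables do not carry over. Pictures are saved under pics/ and viewed, at most 14 in all, crops included, and the job is handed in when it is done.

Besides the shell and the picture viewer there is one more tool, called after ">>>" by a JSON object that holds its "op" and its "data", one argument or row to a line. arm_command: Moves the arm, as the interface text tells. Its arguments: {"type":"object","properties":{"jaw":{"type":"array"},"translation":{"type":"array"},"twist":{"type":"array"}},"required":["jaw","translation","twist"]}

```bash
ls; mkdir -p pics
cat > h.py <<'E'
import numpy as np, cv2
from scipy.spatial.transform import Rotation as R
from bench import status, eyes, ticket, arm
def cam(name,obs=None):
    p=eyes.camera_params(name); K=np.array(p["intrinsics"]); k1=p["k1"]
    if "rvec" in p:
        Rm=R.from_rotvec(np.ravel(p["rvec"])).as_matrix(); t=np.ravel(p["tvec"])
    else:
        o=obs or status.get_obs(); T=np.eye(4); T[:3,:3]=R.from_rotvec(o["ee_rot"]).as_matrix(); T[:3,3]=o["ee_pos"]
        W=np.linalg.inv(T@np.array(p["tool_from_camera"])); Rm=W[:3,:3]; t=W[:3,3]
    return K,k1,Rm,t
def px(c,P):
    K,k1,Rm,t=c; q=np.atleast_2d(P)@Rm.T+t; s=q[:,:2]/q[:,2:]; s=s*(1+k1*(s**2).sum(1,keepdims=True)); return s@K[:2,:2].T+K[:2,2]
def ray(c,uv,z):
    K,k1,Rm,t=c; d=(np.atleast_2d(uv)-K[:2,2])@np.linalg.inv(K[:2,:2]).T; s=d.copy()
    for _ in range(20): s=d/(1+k1*(s**2).sum(1,keepdims=True))
    w=np.c_[s,np.ones(len(s))]@Rm; o=-Rm.T@t; return o+w*((z-o[2])/w[:,2])[:,None]
def loc(P,obs=None):  # world point -> shift in tool axes, cm
    o=obs or status.get_obs(); return np.round(100*(R.from_rotvec(o["ee_rot"]).inv().apply(np.array(P)-o["ee_pos"])),1)
E
python3 - <<'E'
from h import *
for n in("scene","top"): cv2.imwrite(f"pics/{n}0.png",eyes.grab_frame(n))
o=status.get_obs(); print(o["ee_pos"],R.from_rotvec(o["ee_rot"]).as_matrix().round(3),o["clock"])
for n in("scene","top"):
  c=cam(n); print(n,(-c[2].T@c[3]).round(3))
E
```

```text
pics
[0.28410714 0.58398984 0.2135228 ] [[-0.899  0.437 -0.001]
 [ 0.437  0.899 -0.002]
 [ 0.    -0.002 -1.   ]] 0.1
scene [ 1.282 -0.387  0.76 ]
top [0.35  0.061 1.059]
```

View pics/scene0.png

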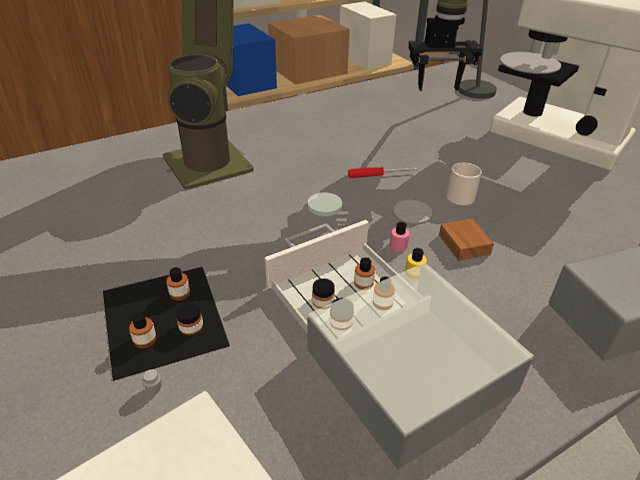

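View pics/top0.png

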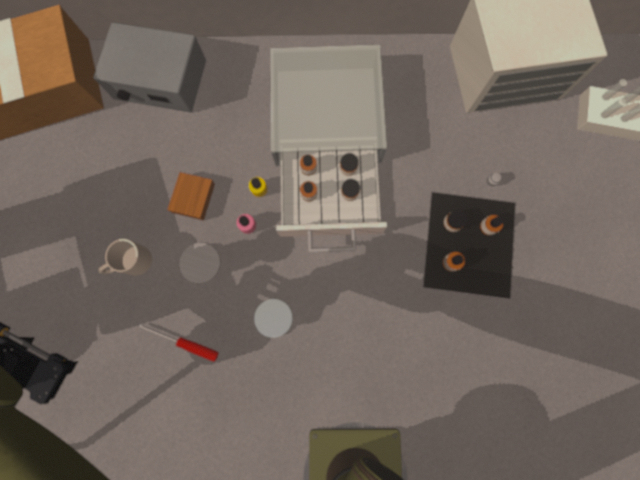

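Scene: three new items on the mat (two talls, one jar), four old ones in the drawer (2 tall, 2 jars); pink at (246,223) and yellow at (257,186) in top are look-alikes outside the drawer. I'll measure.

```bash
cat >> h.py <<'E'
def model(kind,x,y,z0):
    a=np.linspace(0,2*np.pi,40); C=lambda r,z:np.c_[x+r*np.cos(a),y+r*np.sin(a),np.full(40,z0+z)]
    return [np.r_[C(.021,0),C(.021,.042)],np.r_[C(.0115,.042),C(.0115,.064)]] if kind=="tall" else [np.r_[C(.023,0),C(.023,.030)],np.r_[C(.022,.03),C(.022,.044)]]
def cen(c,kind,x,y,z0):
    m=np.zeros((480*4,640*4),np.uint8)
    for p in model(kind,x,y,z0): cv2.fillConvexPoly(m,cv2.convexHull(np.round(px(c,p)*4).astype(np.int32)),1)
    M=cv2.moments(m,True); return np.array([M["m10"],M["m01"]])/M["m00"]/4
def fit(c,kind,region,z0):
    M=cv2.moments(region.astype(np.uint8),True); g=np.array([M["m10"],M["m01"]])/M["m00"]
    X=ray(c,g,z0+.025)[0,:2]
    for _ in range(4): X=X+(ray(c,g,z0+.025)-ray(c,cen(c,kind,*X,z0),z0+.025))[0,:2]
    return X,g,M["m00"]
E
python3 - <<'E'
from h import *
f=eyes.grab_frame("top"); c=cam("top")
for l,k in(("old_tall1_c","tall"),("old_wide1_c","wide")):
  for d in eyes.outline_of("top",l):
    u=d["bbox"]; z=.003 if u[0]>420 else .014 if u[0]>280 else 0
    X,g,n=fit(c,k,d["region"],z); print(k,round(d["p"],2),np.round(u),g.round(1),n,X.round(4))
for d in eyes.outline_of("top","handle"): print("handle",round(d["p"],2),np.round(d["bbox"],1))
print("front top edge", ray(c,[[277,228],[386,225]],.088).round(4))
print("handle",ray(c,[[309,249],[355,248]],.07).round(4))
cv2.imwrite("pics/dr0.png",cv2.resize(f[130:270,250:410],None,fx=5,fy=4.28,interpolation=2)[:,:800])
E
```

```text
tall 0.65 [247. 224.  18.  23.] [246.5 223.3] 311.0 [0.5787 0.2536]
tall 0.28 [457. 219.  25.  20.] [454.9 219.9] 376.0 [ 0.5822 -0.2513]
wide 0.91 [354. 190.  17.  26.] [350.7 189.6] 309.0 [ 6.575e-01 -2.000e-04]
wide 0.61 [309. 164.  19.  18.] [308.2 164.4] 292.0 [0.7229 0.103 ]
handle 0.39 [310.  189.1  13.8  20.8]
front top edge [[ 0.5528  0.1718  0.088 ]
 [ 0.5577 -0.0755  0.088 ]]
handle [[ 0.5068  0.0999  0.07  ]
 [ 0.5083 -0.0053  0.07  ]]
```

View pics/dr0.png

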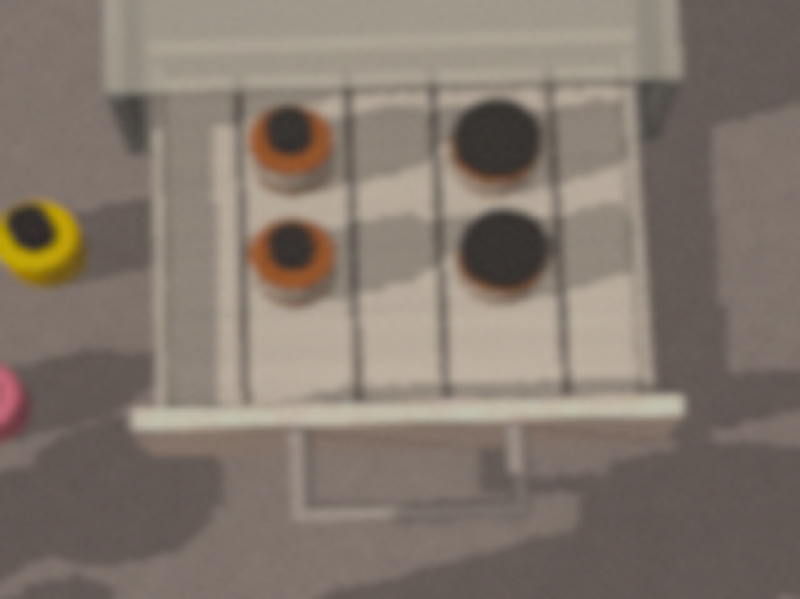

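Crop: tall caps at crop (288,130),(291,245), lids (497,138),(505,248), lane lines and handle bar (298–525, 512) are clear.

Run:
```python
from h import *
c=cam("top"); q=lambda L:np.c_[250+np.array(L)[:,0]/5,130+np.array(L)[:,1]/4.28]
print("caps",ray(c,q([[288,130],[291,245]]),.078).round(4))
print("lids",ray(c,q([[497,138],[505,248]]),.058).round(4))
A=ray(c,q([[245,402],[358,398],[447,392],[566,387]]),.014);B=ray(c,q([[238,90],[350,88],[434,85],[553,82]]),.014)
print(A.round(4),B.round(4),np.degrees(np.arctan2((B-A)[:,1],(B-A)[:,0])).round(2))
print("handle",ray(c,q([[298,514],[525,512]]),.075).round(4))
print("panel far/near edge",ray(c,q([[133,412],[685,397],[133,428],[685,414]]),.088).round(4))
print("cover front",ray(c,q([[105,90],[683,78]]),.098).round(4))
print("mat tall caps",ray(c,[[496,224],[457,258]],.067).round(4),"jar lid",ray(c,[[455,218]],.047).round(4))
```

```text
caps [[0.7175 0.1028 0.078 ]
 [0.6514 0.1014 0.078 ]]
lids [[7.193e-01 3.000e-03 5.800e-02]
 [6.549e-01 4.000e-04 5.800e-02]]
[[ 0.578   0.1265  0.014 ]
 [ 0.5798  0.0712  0.014 ]
 [ 0.583   0.0277  0.014 ]
 [ 0.5854 -0.0306  0.014 ]] [[ 0.7668  0.1308  0.014 ]
 [ 0.7674  0.0741  0.014 ]
 [ 0.7689  0.0316  0.014 ]
 [ 0.7701 -0.0285  0.014 ]] [1.32 0.89 1.23 0.62]
handle [[ 0.5035  0.0983  0.075 ]
 [ 0.5038 -0.0049  0.075 ]]
panel far/near edge [[ 0.5568  0.1728  0.088 ]
 [ 0.5628 -0.0779  0.088 ]
 [ 0.5481  0.1727  0.088 ]
 [ 0.5536 -0.0776  0.088 ]]
cover front [[ 0.734   0.1873  0.098 ]
 [ 0.7381 -0.0818  0.098 ]]
mat tall caps [[ 0.5625 -0.3338  0.067 ]
 [ 0.4838 -0.2379  0.067 ]] jar lid [[ 0.5821 -0.2454  0.047 ]]
```

>>> {"op": "arm_command", "data": {
  "jaw": [0.16, 0.16, 0.16, 0.16, 0.16],
  "translation": [
    [-43.2, -38.7, 0],
    [-43.2, -38.7, 0],
    [-43.2, -38.7, 0],
    [-43.2, -38.7, 0],
    [-43.2, -38.7, 0]
  ],
  "twist": [63, 63, 63, 63, 63]
}}

```text
clock: 0.92
ee_pos: [0.4029, 0.2933, 0.2148]
ee_rot: [2.019, 2.407, 0.001]
wrist_force: [1.2, -0.8, 0.3]
width: 0.0504
grip_force: 0.0
```

```bash
cat >> h.py <<'E'
def go(P,ya=None):  # ya: wanted world angle (deg) of the tool's y axis, mod 180
    o=status.get_obs(); M=R.from_rotvec(o["ee_rot"]).as_matrix(); a=np.degrees(np.arctan2(M[1,1],M[0,1]))
    t=0 if ya is None else (a-ya+90)%180-90
    print("shift",loc(P,o),"twist",round(t,1),"| at",np.round(o["ee_pos"],4),"y-ang",round(a,1),"tilt",M[:2,2].round(3),"q6",round(o["q"][5],2),"w",round(o["width"],4),"t",round(o["clock"],1))
E
python3 -c "
from h import *
go([.504,.047,.215],1.2)"
```

```text
shift [-26.    5.7  -0. ] twist 8.8 | at [0.4029 0.2933 0.2148] y-ang 10.0 tilt [0.001 0.   ] q6 0.35 w 0.0504 t 0.9
```

>>> {"op": "arm_command", "data": {
  "jaw": [0.16, 0.16, 0.16, 0.16, 0.16],
  "translation": [
    [-6, 1.3, 0],
    [-12, 2.6, 0],
    [-18, 4, 0],
    [-26, 5.7, 0],
    [-26, 5.7, 8]
  ],
  "twist": [8.8, 8.8, 8.8, 8.8, 8.8]
}}

```text
clock: 1.55
ee_pos: [0.509, 0.0507, 0.1593]
ee_rot: [2.189, 2.239, 0.014]
wrist_force: [0.7, 0.6, -1.7]
width: 0.0401
grip_force: 0.0
```

>>> {"op": "arm_command", "data": {
  "jaw": [0.16, 0.16],
  "translation": [
    [0, 0, 0],
    [0, 0, 0]
  ],
  "twist": [0, 0]
}}

```text
clock: 1.8
ee_pos: [0.5039, 0.0544, 0.1551]
ee_rot: [2.191, 2.251, 0.002]
wrist_force: [-0.2, 0.6, 0.8]
width: 0.0397
grip_force: 0.0
```

```bash
python3 -c "
from h import *
f=eyes.grab_frame('wrist'); c=cam('wrist')
go([.504,.047,.051],1.2)
p=px(c,[[.504,.097,.07],[.504,.047,.07],[.504,-.003,.07]]); print(p)
for q in p: cv2.circle(f,tuple(int(v) for v in q),4,(0,255,0),1)
cv2.imwrite('pics/w1.png',f)"
```

```text
shift [-0.8 -0.1 10.5] twist 0.4 | at [0.5045 0.0547 0.1562] y-ang 1.6 tilt [0.003 0.   ] q6 -0.03 w 0.0397 t 1.9
[[316.01493279 187.14576107]
 [314.17601946 254.10250011]
 [312.53702538 313.96190855]]
```

View pics/w1.png

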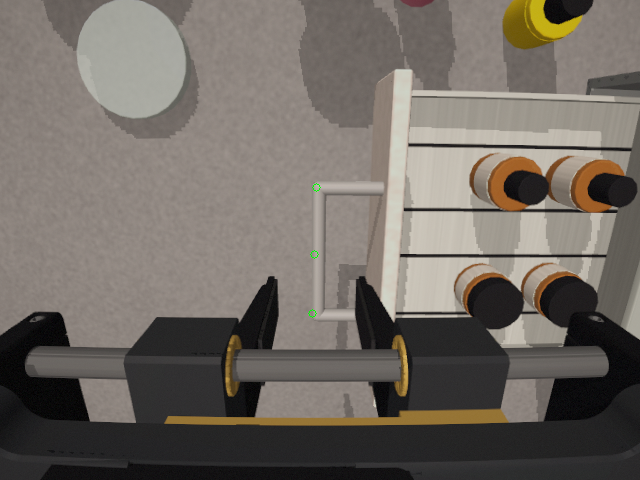

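Picture shows the handle bar at (319,188)–(319,314), within 2 mm of the estimate; fingers straddle it clear of the front panel. Descend and grip.

>>> {"op": "arm_command", "data": {
  "jaw": [0.16, 0.16, 0.16, 0.16, 0.16],
  "translation": [
    [-0.8, 0.1, 2],
    [-0.8, 0.1, 5],
    [-0.8, 0.1, 8],
    [-0.8, 0.1, 10.3],
    [-0.8, 0.1, 10.3]
  ],
  "twist": [0, 0, 0, 0, 0]
}}

```text
clock: 2.48
ee_pos: [0.5046, 0.0469, 0.0513]
ee_rot: [-2.189, -2.253, 0.0]
wrist_force: [0.6, -0.4, 0.2]
width: 0.0398
grip_force: 0.0
```

>>> {"op": "arm_command", "data": {
  "jaw": [1, 1, 1, 1, 1],
  "translation": [
    [0, 0, 0],
    [0, 0, 0],
    [0, 0, 0],
    [0, 0, 0],
    [0, 0, 0]
  ],
  "twist": [0, 0, 0, 0, 0]
}}

```text
clock: 3.1
ee_pos: [0.5053, 0.0459, 0.0517]
ee_rot: [2.191, 2.25, 0.002]
wrist_force: [0.3, 0.2, 3.4]
width: 0.0088
grip_force: 30.0
```

>>> {"op": "arm_command", "data": {
  "jaw": [1, 1, 1, 1, 1],
  "translation": [
    [0, -0.5, 0],
    [0, -1.3, 0],
    [0, -2.2, 0],
    [0, -3.1, 0],
    [0, -3.8, 0]
  ],
  "twist": [0, 0, 0, 0, 0]
}}

```text
clock: 3.72
ee_pos: [0.4666, 0.045, 0.0517]
ee_rot: [2.191, 2.25, 0.002]
wrist_force: [1.8, 0.3, 6.1]
width: 0.0088
grip_force: 30.0
```

>>> {"op": "arm_command", "data": {
  "jaw": [1, 1, 1, 1, 1],
  "translation": [
    [0, -0.3, 0],
    [0, -0.6, 0],
    [0, -0.8, 0],
    [0, -1, 0],
    [0, -1.2, 0]
  ],
  "twist": [0, 0, 0, 0, 0]
}}

```text
clock: 4.35
ee_pos: [0.4548, 0.0448, 0.0517]
ee_rot: [2.191, 2.25, 0.002]
wrist_force: [1.0, 1.2, 5.8]
width: 0.0095
grip_force: 30.0
```

>>> {"op": "arm_command", "data": {
  "jaw": [1, 1, 1, 1, 1],
  "translation": [
    [0, -0.2, 0],
    [0, -0.4, 0],
    [0, -0.6, 0],
    [0, -0.8, 0],
    [0, -0.8, 0]
  ],
  "twist": [0, 0, 0, 0, 0]
}}

```text
clock: 4.97
ee_pos: [0.4543, 0.0447, 0.0519]
ee_rot: [2.182, 2.239, 0.026]
wrist_force: [32.0, 3.7, -21.0]
width: 0.009
grip_force: 30.0
```

At the stop (32 N). Release and rise.

>>> {"op": "arm_command", "data": {
  "jaw": [1, 1, 0.16, 0.16, 0.16],
  "translation": [
    [0, 0.7, 0],
    [0, 0.7, 0],
    [0, 0.7, 0],
    [0, 0.7, 0],
    [0, 0.7, 0]
  ],
  "twist": [0, 0, 0, 0, 0]
}}

```text
clock: 5.6
ee_pos: [0.4524, 0.0445, 0.0499]
ee_rot: [-2.19, -2.25, 0.003]
wrist_force: [0.3, 0.6, 0.1]
width: 0.0336
grip_force: 0.0
```

>>> {"op": "arm_command", "data": {
  "jaw": [0.16, 0.16, 0.16, 0.16, 0.16],
  "translation": [
    [0, 0, -4],
    [0, 0, -9],
    [0, 3, -14],
    [0, 9, -16],
    [0, 9, -16]
  ],
  "twist": [0, 0, 0, 0, 0]
}}

```text
clock: 6.22
ee_pos: [0.5466, 0.0468, 0.2117]
ee_rot: [2.191, 2.25, 0.001]
wrist_force: [0.1, 0.2, 0.2]
width: 0.0397
grip_force: 0.0
```

```bash
python3 -c "
from h import *
f=eyes.grab_frame('wrist'); o=status.get_obs(); cv2.imwrite('pics/w2.png',f); np.save('w2.npy',np.r_[o['ee_pos'],o['ee_rot']])
go([.6,.1,.2],91.2)"
```

```text
shift [5.2 5.7 1. ] twist -89.7 | at [0.5444 0.0469 0.2104] y-ang 1.5 tilt [-0.002 -0.   ] q6 -0.04 w 0.0401 t 6.3
```

View pics/w2.png

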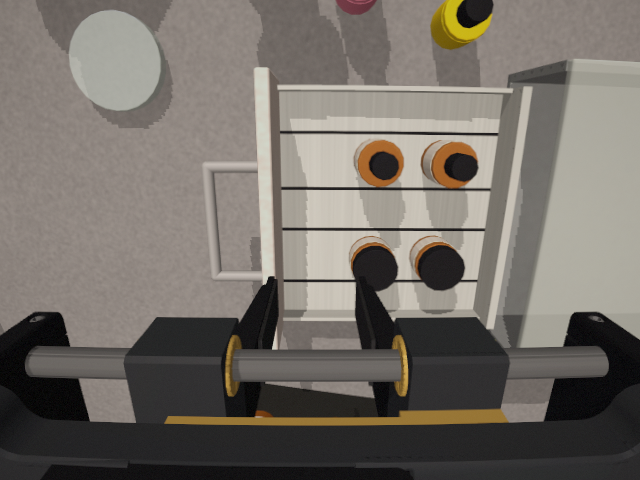

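The drawer is fully out with all four old items standing: caps (383,166),(461,168), lids (374,267),(438,267), lane lines from column ~281.

```bash
python3 -c "
from h import *
w=np.load('w2.npy'); c=cam('wrist',dict(ee_pos=w[:3],ee_rot=w[3:]))
print('caps',ray(c,[[383,166],[461,168]],.078).round(4))
print('lids',ray(c,[[374,267],[438,267]],.058).round(4))
A=ray(c,[[282,132],[282,188],[282,229],[283,280]],.014);B=ray(c,[[497,134],[490,189],[485,230],[478,281]],.014)
print(A.round(4),B.round(4),np.degrees(np.arctan2((B-A)[:,1],(B-A)[:,0])).round(2))
print('panel in/out top',ray(c,[[269,70],[278,260],[258,70],[264,260]],.088).round(4)); print('handle',ray(c,[[207,165],[216,277]],.075).round(4))
"
```

```text
caps [[0.598  0.1005 0.078 ]
 [0.6627 0.101  0.078 ]]
lids [[0.6006 0.0038 0.058 ]
 [0.6619 0.0053 0.058 ]]
[[ 0.5095  0.124   0.014 ]
 [ 0.5095  0.0694  0.014 ]
 [ 0.5095  0.0264  0.014 ]
 [ 0.5104 -0.0314  0.014 ]] [[ 0.7197  0.1289  0.014 ]
 [ 0.7213  0.0746  0.014 ]
 [ 0.7231  0.0311  0.014 ]
 [ 0.7251 -0.0274  0.014 ]] [1.35 1.41 1.26 1.08]
panel in/out top [[0.5065 0.1697 0.088 ]
 [0.5127 0.0199 0.088 ]
 [0.4983 0.1695 0.088 ]
 [0.5008 0.0196 0.088 ]]
handle [[ 0.4528  0.0974  0.075 ]
 [ 0.4548 -0.0031  0.075 ]]
```

>>> {"op": "arm_command", "data": {
  "jaw": [-0.26, -0.26, -0.26, -0.26, -0.26],
  "translation": [
    [1, 1, 0],
    [2, 2, 0],
    [3, 3, 0],
    [4, 4, 0],
    [5.3, 5.5, 0]
  ],
  "twist": [-10, -20, -30, -40, -50]
}}

```text
clock: 6.9
ee_pos: [0.5952, 0.1015, 0.2094]
ee_rot: [-1.025, -2.967, 0.002]
wrist_force: [-0.5, -0.2, 1.5]
width: 0.0598
grip_force: 0.0
```

>>> {"op": "arm_command", "data": {
  "jaw": [-0.26, -0.26, -0.26, -0.26, -0.26],
  "translation": [
    [0, 0, 1],
    [0, 0, 3],
    [0, 0, 6],
    [0, 0, 6],
    [0, 0, 6]
  ],
  "twist": [-10, -20, -30, -39.8, -39.8]
}}

```text
clock: 7.52
ee_pos: [0.5951, 0.1012, 0.1494]
ee_rot: [0.034, -3.138, 0.0]
wrist_force: [0.5, 0.4, -1.2]
width: 0.0599
grip_force: 0.0
```

```bash
python3 -c "
from h import *
go([.598,.1005,.024],91.3)"
```

```text
shift [-0.3 -0.1 12.5] twist -0.1 | at [0.5951 0.1012 0.1494] y-ang 91.2 tilt [-0.003 -0.   ] q6 -1.51 w 0.0599 t 7.5
```

>>> {"op": "arm_command", "data": {
  "jaw": [-0.26, -0.26, -0.26, -0.26, -0.26],
  "translation": [
    [-0.3, 0, 3],
    [-0.3, 0, 6],
    [-0.3, 0, 9],
    [-0.3, 0, 12.5],
    [-0.3, 0, 12.5]
  ],
  "twist": [0, 0, 0, 0, 0]
}}

```text
clock: 8.15
ee_pos: [0.5968, 0.1012, 0.0228]
ee_rot: [0.033, -3.134, 0.001]
wrist_force: [-0.3, 0.1, -0.0]
width: 0.0596
grip_force: 0.0
```

>>> {"op": "arm_command", "data": {
  "jaw": [0.6, 0.6, 0.6, 0.6, 0.6],
  "translation": [
    [0, 0, 0],
    [0, 0, 0],
    [0, 0, 0],
    [0, 0, 0],
    [0, 0, 0]
  ],
  "twist": [0, 0, 0, 0, 0]
}}

```text
clock: 8.78
ee_pos: [0.6017, 0.1016, 0.0281]
ee_rot: [-0.036, 3.138, 0.0]
wrist_force: [-1.4, 0.4, 5.6]
width: 0.0416
grip_force: 30.0
```

```bash
python3 -c "
from h import *
go([.5325,.0972,.024],91.3)"
```

```text
shift [ 6.9 -0.3  0.4] twist 0.0 | at [0.6017 0.1016 0.0281] y-ang 91.3 tilt [0.003 0.   ] q6 -1.51 w 0.0416 t 8.8
```

```bash
python3 -c "
from h import *
for _ in range(5):
  eyes.grab_frame('top'); go([.5325,.0972,.024],91.3)"
```

```text
shift [ 6.9 -0.3  0.4] twist 0.0 | at [0.6016 0.1016 0.0281] y-ang 91.3 tilt [0.003 0.   ] q6 -1.51 w 0.0414 t 8.8
shift [ 6.9 -0.3  0.4] twist 0.0 | at [0.6016 0.1016 0.0281] y-ang 91.3 tilt [0.003 0.   ] q6 -1.51 w 0.0415 t 8.9
shift [ 6.9 -0.3  0.4] twist 0.0 | at [0.6016 0.1016 0.0281] y-ang 91.3 tilt [0.003 0.   ] q6 -1.51 w 0.0414 t 8.9
shift [ 6.9 -0.3  0.4] twist 0.0 | at [0.6016 0.1016 0.0281] y-ang 91.3 tilt [0.003 0.   ] q6 -1.51 w 0.0416 t 9.0
shift [ 6.9 -0.3  0.4] twist 0.0 | at [0.6016 0.1016 0.0281] y-ang 91.3 tilt [0.003 0.   ] q6 -1.51 w 0.0422 t 9.0
```

>>> {"op": "arm_command", "data": {
  "jaw": [0.6, 0.6, 0.6, 0.6, 0.6],
  "translation": [
    [0, 0, -0.6],
    [2, -0.1, -0.6],
    [4, -0.2, -0.6],
    [6, -0.3, -0.6],
    [6.4, -0.3, -0.6]
  ],
  "twist": [0, 0, 0, 0, 0]
}}

```text
clock: 9.65
ee_pos: [0.535, 0.097, 0.0315]
ee_rot: [0.037, -3.14, 0.0]
wrist_force: [0.9, -0.2, -0.9]
width: 0.0417
grip_force: 30.0
```

>>> {"op": "arm_command", "data": {
  "jaw": [0.6, 0.6, 0.6, 0.6],
  "translation": [
    [0.2, 0, 0],
    [0.2, 0, 0.5],
    [0.2, 0, 0.5],
    [0.2, 0, 0.5]
  ],
  "twist": [0, 0, 0, 0]
}}

```text
clock: 10.15
ee_pos: [0.5359, 0.097, 0.0278]
ee_rot: [-0.037, 3.139, 0.0]
wrist_force: [1.4, 0.3, 3.5]
width: 0.0415
grip_force: 30.0
```

```bash
python3 -c "
from h import *
f=eyes.grab_frame('wrist'); cv2.imwrite('pics/w3.png',f)
o=status.get_obs(); print(o['wrist_force']); go([.5325,.0972,.024],91.3)"
```

```text
[ 0.68932651 -0.60675074  3.98553501]
shift [0.3 0.  0.4] twist 0.0 | at [0.5358 0.0971 0.0278] y-ang 91.3 tilt [0.003 0.   ] q6 -1.51 w 0.0416 t 10.2
```

View pics/w3.png

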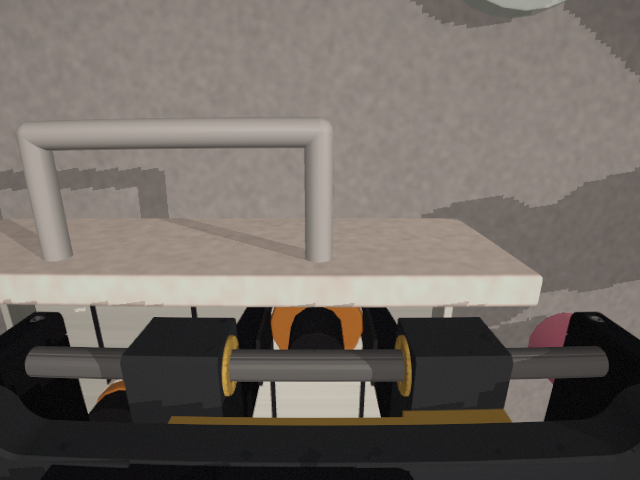

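Bottle at (317,320) is close behind the front; nudge on until contact.

>>> {"op": "arm_command", "data": {
  "jaw": [0.6, 0.6, 0.6, 0.6],
  "translation": [
    [0.2, 0, 0],
    [0.3, 0, 0],
    [0.4, 0, 0],
    [0.4, 0, 0]
  ],
  "twist": [0, 0, 0, 0]
}}

```text
clock: 10.7
ee_pos: [0.5312, 0.0969, 0.0278]
ee_rot: [-0.037, 3.139, 0.0]
wrist_force: [2.9, -0.2, 5.8]
width: 0.0418
grip_force: 30.0
```

>>> {"op": "arm_command", "data": {
  "jaw": [-0.26, -0.26, -0.26, -0.26, -0.26],
  "translation": [
    [0, 0, 0],
    [0, 0, 0],
    [0, 0, -4],
    [-6, 0, -9],
    [-13.1, 0.3, -9]
  ],
  "twist": [0, 0, 0, 0, 0]
}}

```text
clock: 11.32
ee_pos: [0.6422, 0.1019, 0.1177]
ee_rot: [-0.037, 3.137, 0.0]
wrist_force: [0.3, 0.2, 0.8]
width: 0.0597
grip_force: 0.0
```

>>> {"op": "arm_command", "data": {
  "jaw": [-0.26, -0.26, -0.26],
  "translation": [
    [0, 0, 0],
    [0, 0, 0],
    [0, 0, 0]
  ],
  "twist": [0, 0, 0]
}}

```text
clock: 11.7
ee_pos: [0.6384, 0.1017, 0.1134]
ee_rot: [0.037, -3.139, 0.0]
wrist_force: [-0.0, 0.6, 0.5]
width: 0.0601
grip_force: 0.0
```

```bash
python3 -c "
from h import *
f=eyes.grab_frame('top');cv2.imwrite('pics/t2.png',cv2.resize(f[130:290,250:410],None,fx=3.75,fy=3.75,interpolation=2)); go([.6627,.101,.027],91.3)"
```

```text
shift [-2.4 -0.1  8.7] twist 0.1 | at [0.6386 0.1017 0.1137] y-ang 91.4 tilt [-0.002 -0.   ] q6 -1.52 w 0.0598 t 11.8
```

View pics/t2.png

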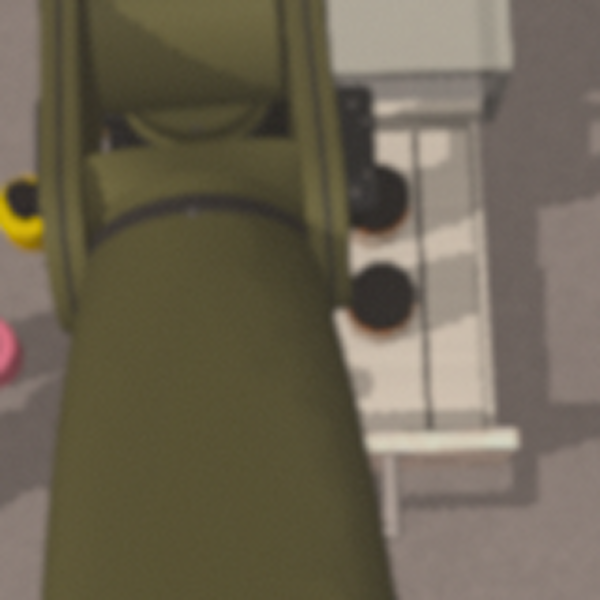

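The arm hides the tall lane from the top camera; jars are untouched. Continue with the second bottle.

>>> {"op": "arm_command", "data": {
  "jaw": [-0.26, -0.26, -0.26, -0.26, -0.26],
  "translation": [
    [-2.4, 0, 0],
    [-2.4, 0, 3],
    [-2.4, 0, 6],
    [-2.4, 0, 8.7],
    [-2.4, 0, 8.7]
  ],
  "twist": [0, 0, 0, 0, 0]
}}

```text
clock: 12.38
ee_pos: [0.6611, 0.1021, 0.0246]
ee_rot: [0.037, -3.136, 0.001]
wrist_force: [-0.4, -0.4, -0.2]
width: 0.0597
grip_force: 0.0
```

>>> {"op": "arm_command", "data": {
  "jaw": [0.6, 0.6, 0.6, 0.6, 0.6],
  "translation": [
    [0, 0, 0],
    [0, 0, 0],
    [0, 0, 0],
    [0, 0, 0],
    [0, 0, 0]
  ],
  "twist": [0, 0, 0, 0, 0]
}}

```text
clock: 13.0
ee_pos: [0.6654, 0.1023, 0.0294]
ee_rot: [-0.037, 3.139, 0.0]
wrist_force: [-0.7, -0.4, 6.1]
width: 0.0416
grip_force: 30.0
```

```bash
python3 -c "
from h import *
go([.575,.0982,.027],91.3)"
```

```text
shift [ 9.  -0.2  0.2] twist 0.0 | at [0.6654 0.1023 0.0294] y-ang 91.3 tilt [0.002 0.   ] q6 -1.52 w 0.0416 t 13.0
```

>>> {"op": "arm_command", "data": {
  "jaw": [0.6, 0.6, 0.6, 0.6, 0.6],
  "translation": [
    [0, 0, -0.6],
    [3, -0.1, -0.6],
    [6, -0.2, -0.6],
    [8, -0.2, -0.6],
    [8.9, -0.2, -0.6]
  ],
  "twist": [0, 0, 0, 0, 0]
}}

```text
clock: 13.62
ee_pos: [0.574, 0.0982, 0.033]
ee_rot: [0.037, -3.14, 0.0]
wrist_force: [0.5, 0.9, 0.1]
width: 0.0411
grip_force: 30.0
```

>>> {"op": "arm_command", "data": {
  "jaw": [0.6, 0.6, 0.6, 0.6],
  "translation": [
    [0, 0, 0],
    [0, 0, 0.5],
    [0, 0, 0.6],
    [0, 0, 0.6]
  ],
  "twist": [0, 0, 0, 0]
}}

```text
clock: 14.12
ee_pos: [0.5775, 0.0982, 0.0291]
ee_rot: [-0.037, 3.138, 0.0]
wrist_force: [-0.4, -0.2, 5.5]
width: 0.0414
grip_force: 30.0
```

>>> {"op": "arm_command", "data": {
  "jaw": [-0.26, -0.26, -0.26, -0.26, -0.26],
  "translation": [
    [0, 0, 0],
    [0, 0, 0],
    [0, 0, -4],
    [0, -1, -10],
    [0, -4, -13]
  ],
  "twist": [0, 0, 0, 0, 0]
}}

```text
clock: 14.75
ee_pos: [0.5778, 0.0586, 0.1609]
ee_rot: [-0.04, 3.137, 0.0]
wrist_force: [0.1, 0.7, -0.6]
width: 0.0598
grip_force: 0.0
```

```bash
python3 -c "
from h import *
eyes.grab_frame('top')
go([.6006,.0038,.13],91.3)"
```

```text
shift [-1.9 -5.2  3.5] twist 0.0 | at [0.5798 0.0551 0.1647] y-ang 91.3 tilt [ 0.01  -0.002] q6 -1.59 w 0.06 t 14.8
```

>>> {"op": "arm_command", "data": {
  "jaw": [-0.37, -0.37, -0.37, -0.37],
  "translation": [
    [-1, -2, 0],
    [-2.1, -5.2, 0],
    [-2.1, -5.2, 3.5],
    [-2.1, -5.2, 3.5]
  ],
  "twist": [0, 0, 0, 0]
}}

```text
clock: 15.3
ee_pos: [0.5951, 0.0063, 0.1164]
ee_rot: [0.035, -3.131, -0.002]
wrist_force: [-0.3, -0.8, -1.4]
width: 0.0651
grip_force: 0.0
```

>>> {"op": "arm_command", "data": {
  "jaw": [-0.37, -0.37],
  "translation": [
    [0, 0, 0],
    [0, 0, 0]
  ],
  "twist": [0, 0]
}}

```text
clock: 15.55
ee_pos: [0.5992, 0.0069, 0.1233]
ee_rot: [-0.038, 3.14, -0.0]
wrist_force: [-0.0, 0.1, 0.5]
width: 0.0653
grip_force: 0.0
```

```bash
python3 -c "
from h import *
go([.6025,.0038,.022],91.3)"
```

```text
shift [-0.3 -0.3 10.1] twist 0.1 | at [0.5992 0.0069 0.1233] y-ang 91.4 tilt [ 0.001 -0.   ] q6 -1.67 w 0.0653 t 15.6
```

>>> {"op": "arm_command", "data": {
  "jaw": [-0.37, -0.37, -0.37, -0.37, -0.37],
  "translation": [
    [-0.3, -0.3, 3],
    [-0.3, -0.3, 6],
    [-0.3, -0.3, 10.1],
    [-0.3, -0.3, 10.1],
    [-0.3, -0.3, 10.1]
  ],
  "twist": [0, 0, 0, 0, 0]
}}

```text
clock: 16.18
ee_pos: [0.6029, 0.0038, 0.0234]
ee_rot: [-0.037, 3.139, -0.0]
wrist_force: [-0.2, 0.1, 0.5]
width: 0.065
grip_force: 0.0
```

>>> {"op": "arm_command", "data": {
  "jaw": [0.5, 0.5, 0.5, 0.5, 0.5],
  "translation": [
    [0, 0, 0],
    [0, 0, 0],
    [0, 0, 0],
    [0, 0, 0],
    [0, 0, 0]
  ],
  "twist": [0, 0, 0, 0, 0]
}}

```text
clock: 16.8
ee_pos: [0.6025, 0.0036, 0.0228]
ee_rot: [-0.037, 3.139, -0.001]
wrist_force: [-1.6, -0.2, 5.5]
width: 0.0451
grip_force: 30.0
```

```bash
python3 -c "
from h import *
go([.536,-.002,.022],91.3)"
```

```text
shift [ 6.7 -0.4  0.1] twist 0.0 | at [0.6025 0.0036 0.0228] y-ang 91.3 tilt [ 0.002 -0.   ] q6 -1.68 w 0.0451 t 16.8
```

>>> {"op": "arm_command", "data": {
  "jaw": [0.5, 0.5, 0.5, 0.5, 0.5],
  "translation": [
    [0, 0, -0.6],
    [2, -0.2, -0.6],
    [4, -0.4, -0.6],
    [6, -0.5, -0.6],
    [6.5, -0.5, -0.6]
  ],
  "twist": [0, 0, 0, 0, 0]
}}

```text
clock: 17.42
ee_pos: [0.5351, -0.0027, 0.0267]
ee_rot: [0.036, -3.14, -0.0]
wrist_force: [0.2, 0.9, -1.0]
width: 0.0456
grip_force: 30.0
```

>>> {"op": "arm_command", "data": {
  "jaw": [0.5, 0.5, 0.5, 0.5],
  "translation": [
    [0, 0, 0],
    [0, 0, 0.5],
    [0.3, 0, 0.5],
    [0.3, 0, 0.5]
  ],
  "twist": [0, 0, 0, 0]
}}

```text
clock: 17.92
ee_pos: [0.534, -0.0029, 0.0225]
ee_rot: [-0.037, 3.141, -0.0]
wrist_force: [0.8, 0.5, 0.2]
width: 0.0457
grip_force: 30.0
```

>>> {"op": "arm_command", "data": {
  "jaw": [0.5, 0.5, 0.5, 0.5],
  "translation": [
    [0.1, 0, 0.1],
    [0.2, 0, 0.1],
    [0.2, 0, 0.1],
    [0.2, 0, 0.1]
  ],
  "twist": [0, 0, 0, 0]
}}

```text
clock: 18.42
ee_pos: [0.5328, -0.003, 0.0225]
ee_rot: [-0.037, 3.139, -0.0]
wrist_force: [1.8, 1.5, 5.7]
width: 0.0455
grip_force: 30.0
```

>>> {"op": "arm_command", "data": {
  "jaw": [-0.37, -0.37, -0.37, -0.37, -0.37],
  "translation": [
    [0, 0, 0],
    [0, 0, 0],
    [0, 0, -3],
    [-3, 0, -8],
    [-9, 0.5, -8]
  ],
  "twist": [0, 0, 0, 0, 0]
}}

```text
clock: 19.05
ee_pos: [0.6243, 0.0038, 0.1066]
ee_rot: [-0.036, 3.134, -0.002]
wrist_force: [1.0, 0.6, 0.4]
width: 0.0653
grip_force: 0.0
```

>>> {"op": "arm_command", "data": {
  "jaw": [-0.37, -0.37, -0.37],
  "translation": [
    [-4.1, 0.3, 0],
    [-4.1, 0.3, 0],
    [-4.1, 0.3, 0]
  ],
  "twist": [0, 0, 0]
}}

```text
clock: 19.42
ee_pos: [0.661, 0.0082, 0.1]
ee_rot: [0.037, -3.138, -0.0]
wrist_force: [0.0, -0.2, -1.2]
width: 0.0648
grip_force: 0.0
```

```bash
python3 -c "
from h import *
go([.664,.0053,.0225],91.3)"
```

```text
shift [-0.3 -0.3  7.7] twist 0.0 | at [0.661  0.0082 0.1   ] y-ang 91.3 tilt [-0.003  0.   ] q6 -1.66 w 0.0648 t 19.4
```

>>> {"op": "arm_command", "data": {
  "jaw": [-0.37, -0.37, -0.37, -0.37],
  "translation": [
    [-0.2, -0.2, 3],
    [-0.2, -0.2, 6],
    [-0.2, -0.2, 8],
    [-0.2, -0.2, 8]
  ],
  "twist": [0, 0, 0, 0]
}}

```text
clock: 19.92
ee_pos: [0.6621, 0.0063, 0.0192]
ee_rot: [0.036, -3.137, -0.001]
wrist_force: [-0.1, 0.4, -0.0]
width: 0.0652
grip_force: 0.0
```

>>> {"op": "arm_command", "data": {
  "jaw": [0.5, 0.5, 0.5, 0.5, 0.5],
  "translation": [
    [0, 0, 0],
    [0, 0, 0],
    [0, 0, 0],
    [0, 0, 0],
    [0, 0, 0]
  ],
  "twist": [0, 0, 0, 0, 0]
}}

```text
clock: 20.55
ee_pos: [0.6656, 0.006, 0.023]
ee_rot: [-0.037, 3.139, -0.001]
wrist_force: [-0.8, -0.8, 6.1]
width: 0.0454
grip_force: 30.0
```

```bash
python3 -c "
from h import *
go([.664,-.0015,.0225],91.3)"
```

```text
shift [ 0.2 -0.7  0. ] twist 0.0 | at [0.6656 0.006  0.023 ] y-ang 91.3 tilt [ 0.002 -0.   ] q6 -1.67 w 0.0454 t 20.6
```

>>> {"op": "arm_command", "data": {
  "jaw": [0.5, 0.5, 0.5, 0.5, 0.5],
  "translation": [
    [0, 0, -0.6],
    [3, -0.3, -0.6],
    [6, -0.6, -0.6],
    [7.5, -0.7, -0.6],
    [8, -0.7, -0.6]
  ],
  "twist": [0, 0, 0, 0, 0]
}}

```text
clock: 21.18
ee_pos: [0.584, -0.0026, 0.0271]
ee_rot: [0.037, -3.141, -0.0]
wrist_force: [0.4, -0.3, -1.4]
width: 0.0454
grip_force: 30.0
```

>>> {"op": "arm_command", "data": {
  "jaw": [0.5, 0.5, 0.5, 0.5],
  "translation": [
    [0, 0, 0],
    [0, 0, 0.5],
    [0, 0, 0.6],
    [0, 0, 0.6]
  ],
  "twist": [0, 0, 0, 0]
}}

```text
clock: 21.68
ee_pos: [0.5864, -0.0027, 0.0226]
ee_rot: [-0.037, 3.139, -0.0]
wrist_force: [-0.2, 0.3, 5.1]
width: 0.0459
grip_force: 30.0
```

>>> {"op": "arm_command", "data": {
  "jaw": [-0.37, -0.37, -0.37, -0.37, -0.37],
  "translation": [
    [0, 0, 0],
    [0, 0, 0],
    [0, 0, -4],
    [0, -4, -10],
    [0, -10, -14]
  ],
  "twist": [0, 0, 0, 0, 0]
}}

```text
clock: 22.3
ee_pos: [0.5872, -0.0877, 0.1524]
ee_rot: [-0.041, 3.14, -0.001]
wrist_force: [1.4, 0.4, -0.3]
width: 0.0652
grip_force: 0.0
```

```bash
python3 -c "
from h import *
eyes.grab_frame('top')
go([.50,-.29,.21],91.3)"
```

```text
shift [  9.4 -19.4  -5.1] twist -0.1 | at [ 0.59   -0.0945  0.1584] y-ang 91.2 tilt [ 0.01  -0.007] q6 -1.84 w 0.065 t 22.4
```

>>> {"op": "arm_command", "data": {
  "jaw": [-0.37, -0.37, -0.37, -0.37, -0.37],
  "translation": [
    [0, -5, -3],
    [-0.5, -10, -5],
    [-1, -15, -7],
    [-1, -19.5, -7],
    [-1, -19.5, -7]
  ],
  "twist": [0, 0, 0, 0, 0]
}}

```text
clock: 22.98
ee_pos: [0.6007, -0.2851, 0.2195]
ee_rot: [0.031, -3.141, -0.0]
wrist_force: [0.5, -0.4, 0.4]
width: 0.0649
grip_force: 0.0
```

>>> {"op": "arm_command", "data": {
  "jaw": [-0.37, -0.37],
  "translation": [
    [0, 0, 0],
    [0, 0, 0]
  ],
  "twist": [0, 0]
}}

```text
clock: 23.22
ee_pos: [0.6011, -0.281, 0.2198]
ee_rot: [0.039, -3.141, -0.001]
wrist_force: [-0.3, -0.1, -0.9]
width: 0.065
grip_force: 0.0
```

```bash
python3 -c "
from h import *
t=eyes.grab_frame('top');f=eyes.grab_frame('wrist'); o=status.get_obs(); np.save('w4.npy',np.r_[o['ee_pos'],o['ee_rot']]); go([.5,-.3,.2],91.3)
m=np.hstack([cv2.resize(t[140:290,250:350+60],(428,401),interpolation=2),cv2.resize(f,(372,401),interpolation=3)]); 
cv2.imwrite('pics/w4.png',f); cv2.imwrite('pics/t4.png',cv2.resize(t[140:280,270:400],None,fx=4,fy=4,interpolation=2))"
```

```text
shift [10.2 -1.6  2. ] twist 0.1 | at [ 0.6013 -0.2811  0.2202] y-ang 91.4 tilt [-0.  0.] q6 -2.11 w 0.0651 t 23.3
```

View pics/w4.png

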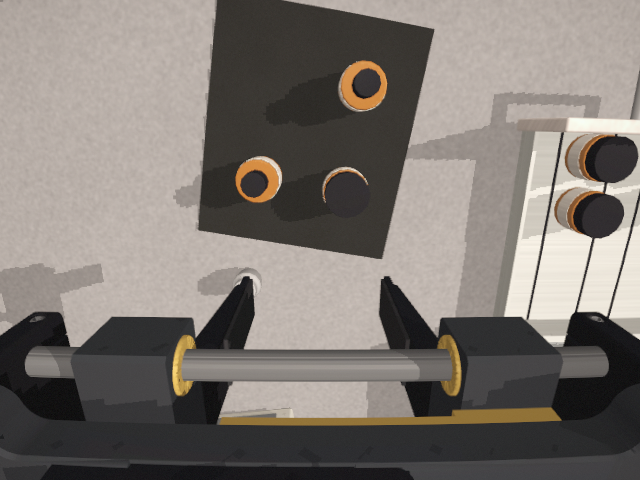

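View pics/t4.png

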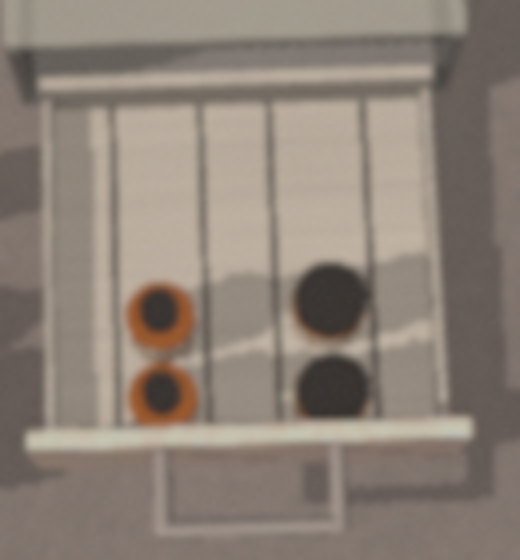

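Old stock stands at the front in lane, close together (top crop: caps (158,310),(162,392), lids (330,300),(332,388)). Wrist view: new caps at (254,184), (366,83), new lid at (346,195).

```bash
python3 -c "
from h import *
c=cam('top'); q=lambda L:np.array(L)/4+[270,140]
print('old caps',ray(c,q([[158,310],[162,392]]),.078).round(4),'lids',ray(c,q([[330,300],[332,388]]),.058).round(4))
w=np.load('w4.npy'); c=cam('wrist',dict(ee_pos=w[:3],ee_rot=w[3:]))
C=ray(c,[[254,184],[366,83]],.067);L=ray(c,[[346,195]],.047); print('caps',C.round(4),'lid',L.round(4),'old lids',ray(c,[[609,160],[597,216]],.058).round(4))
for p in (C[0],C[1],L[0]): go([*p[:2],.1],None)"
```

```text
old caps [[0.5789 0.0984 0.078 ]
 [0.5309 0.0961 0.078 ]] lids [[ 0.5887 -0.0019  0.058 ]
 [ 0.5362 -0.002   0.058 ]]
caps [[ 0.5683 -0.3379  0.067 ]
 [ 0.4823 -0.2437  0.067 ]] lid [[ 0.5799 -0.2541  0.047 ]] old lids [[ 0.5377 -0.0122  0.058 ]
 [ 0.5911 -0.0108  0.058 ]]
shift [ 3.4 -5.6 12. ] twist 0 | at [ 0.6013 -0.2811  0.2202] y-ang 91.4 tilt [-0.  0.] q6 -2.11 w 0.0651 t 23.3
shift [11.8  4.  12. ] twist 0 | at [ 0.6013 -0.2811  0.2202] y-ang 91.4 tilt [-0.  0.] q6 -2.11 w 0.0651 t 23.3
shift [ 2.1  2.8 12. ] twist 0 | at [ 0.6013 -0.2811  0.2202] y-ang 91.4 tilt [-0.  0.] q6 -2.11 w 0.0651 t 23.3
```

>>> {"op": "arm_command", "data": {
  "jaw": [-0.58, -0.58, -0.58, -0.58, -0.58],
  "translation": [
    [2.1, 2.8, 4],
    [2.1, 2.8, 9],
    [2.1, 2.8, 14],
    [2.1, 2.8, 18],
    [2.1, 2.8, 20.8]
  ],
  "twist": [0, 0, 0, 0, 0]
}}

```text
clock: 23.95
ee_pos: [0.5786, -0.2534, 0.0101]
ee_rot: [0.039, -3.139, -0.002]
wrist_force: [-0.0, 0.3, -0.1]
width: 0.075
grip_force: 0.0
```

>>> {"op": "arm_command", "data": {
  "jaw": [-0.58, 0.5, 0.5, 0.5, 0.5],
  "translation": [
    [0, 0, 0],
    [0, 0, 0],
    [0, 0, 0],
    [0, 0, 0],
    [0, 0, 0]
  ],
  "twist": [0, 0, 0, 0, 0]
}}

```text
clock: 24.58
ee_pos: [0.5803, -0.2551, 0.0136]
ee_rot: [-0.037, 3.14, -0.001]
wrist_force: [-0.0, 1.9, 3.5]
width: 0.0456
grip_force: 30.0
```

```bash
python3 -c "
from h import *
o=status.get_obs(); print(o['grip_force'],o['wrist_force'])
go([.5799,-.2541,.0125],91.3); go([.64,-.0005,.17],91.3)"
```

```text
30.001075565814972 [-0.00711763  1.93370529  3.47503495]
shift [0.  0.1 0.1] twist 0.0 | at [ 0.5803 -0.2551  0.0136] y-ang 91.3 tilt [ 0.002 -0.001] q6 -2.09 w 0.0456 t 24.6
shift [ -6.6  25.3 -15.6] twist 0.0 | at [ 0.5803 -0.2551  0.0136] y-ang 91.3 tilt [ 0.002 -0.001] q6 -2.09 w 0.0456 t 24.6
```

>>> {"op": "arm_command", "data": {
  "jaw": [0.5, 0.5, 0.5, 0.5, 0.5],
  "translation": [
    [0, 0, -4],
    [0, 0, -9],
    [-1, 5, -12],
    [-3, 10, -12],
    [-5, 15, -12]
  ],
  "twist": [0, 0, 0, 0, 0]
}}

```text
clock: 25.2
ee_pos: [0.6265, -0.1026, 0.1333]
ee_rot: [-0.036, 3.14, -0.001]
wrist_force: [0.6, -0.2, -0.8]
width: 0.0456
grip_force: 30.0
```

>>> {"op": "arm_command", "data": {
  "jaw": [0.5, 0.5, 0.5, 0.5],
  "translation": [
    [-1, 5, 0],
    [-1.6, 10.3, 0],
    [-1.6, 10.3, 0],
    [-1.6, 10.3, 0]
  ],
  "twist": [0, 0, 0, 0]
}}

```text
clock: 25.7
ee_pos: [0.6394, -0.0006, 0.1321]
ee_rot: [0.038, -3.141, 0.001]
wrist_force: [-0.2, -0.5, -1.2]
width: 0.0454
grip_force: 30.0
```

```bash
python3 -c "
from h import *
o=status.get_obs(); print(o['grip_force'],o['wrist_force'])
go([.64,.0005,.0245],91.3)"
```

```text
29.999601244926453 [-0.24558063 -0.52354886 -1.1688898 ]
shift [-0.1  0.1 10.8] twist 0.1 | at [ 6.394e-01 -6.000e-04  1.321e-01] y-ang 91.4 tilt [-0.001 -0.001] q6 -1.68 w 0.0454 t 25.7
```

>>> {"op": "arm_command", "data": {
  "jaw": [0.5, 0.5, 0.5, 0.5, 0.5],
  "translation": [
    [0, 0.1, 4],
    [0, 0.1, 8],
    [0, 0.1, 10],
    [0, 0.1, 10.6],
    [0, 0.1, 10.7]
  ],
  "twist": [0, 0, 0, 0, 0]
}}

```text
clock: 26.32
ee_pos: [0.6404, 0.0, 0.0263]
ee_rot: [-0.036, 3.14, -0.0]
wrist_force: [-0.0, 0.7, -0.8]
width: 0.0453
grip_force: 30.0
```

>>> {"op": "arm_command", "data": {
  "jaw": [0.5, 0.5],
  "translation": [
    [0, 0, 0.1],
    [0, 0, 0.1]
  ],
  "twist": [0, 0]
}}

```text
clock: 26.58
ee_pos: [0.6405, 0.0006, 0.0257]
ee_rot: [-0.037, 3.139, -0.0]
wrist_force: [-0.2, 0.0, -0.9]
width: 0.0455
grip_force: 30.0
```

>>> {"op": "arm_command", "data": {
  "jaw": [0.5, 0.5, -0.2, -0.2, -0.2],
  "translation": [
    [0, 0, 0.2],
    [0, 0, 0.2],
    [0, 0, 0.2],
    [0, 0, 0.2],
    [0, 0, -3]
  ],
  "twist": [0, 0, 0, 0, 0]
}}

```text
clock: 27.2
ee_pos: [0.6366, 0.0008, 0.0509]
ee_rot: [0.037, -3.134, -0.001]
wrist_force: [0.9, -0.4, -0.8]
width: 0.0571
grip_force: 0.0
```

>>> {"op": "arm_command", "data": {
  "jaw": [-0.37, -0.37, -0.37, -0.37, -0.37],
  "translation": [
    [0, 0, -5],
    [1, -2, -10],
    [4, -6, -12],
    [7, -11, -12],
    [10, -16, -12]
  ],
  "twist": [0, 0, 0, 0, 0]
}}

```text
clock: 27.82
ee_pos: [0.5424, -0.1628, 0.1746]
ee_rot: [-0.038, 3.141, -0.001]
wrist_force: [0.9, -0.6, -0.9]
width: 0.0654
grip_force: 0.0
```

```bash
python3 -c "
from h import *
f=eyes.grab_frame('wrist');cv2.imwrite('pics/w5.png',f); go([.4823,-.2437,.1],91.3)"
```

```text
shift [ 5.8 -7.4  7.5] twist -0.2 | at [ 0.5394 -0.168   0.1742] y-ang 91.1 tilt [-0.003 -0.004] q6 -1.98 w 0.0651 t 27.9
```

>>> {"op": "arm_command", "data": {
  "jaw": [-0.37, -0.37, -0.37, -0.37, -0.37],
  "translation": [
    [0, -4, -2],
    [0, -8, -4],
    [0, -10, -5],
    [0, -10, -5],
    [0, -10, -5]
  ],
  "twist": [0, 0, 0, 0, 0]
}}

```text
clock: 28.5
ee_pos: [0.5454, -0.2603, 0.2231]
ee_rot: [0.038, -3.14, -0.003]
wrist_force: [0.2, 0.0, 0.3]
width: 0.0648
grip_force: 0.0
```

```bash
python3 -c "
from h import *
f=eyes.grab_frame('wrist'); o=status.get_obs(); c=cam('wrist',o); cv2.imwrite('pics/w5.png',f); np.save('w5.npy',np.r_[o['ee_pos'],o['ee_rot']])
print(px(c,[[.5683,-.3379,.067],[.4823,-.2437,.067]]).round())
go([.4823,-.2437,.1],91.3)"
```

```text
[[233. 243.]
 [337. 151.]]
shift [ 6.2  1.8 12.3] twist 0.1 | at [ 0.5454 -0.2601  0.223 ] y-ang 91.4 tilt [-0.002  0.002] q6 -2.13 w 0.0648 t 28.6
```

View pics/w5.png

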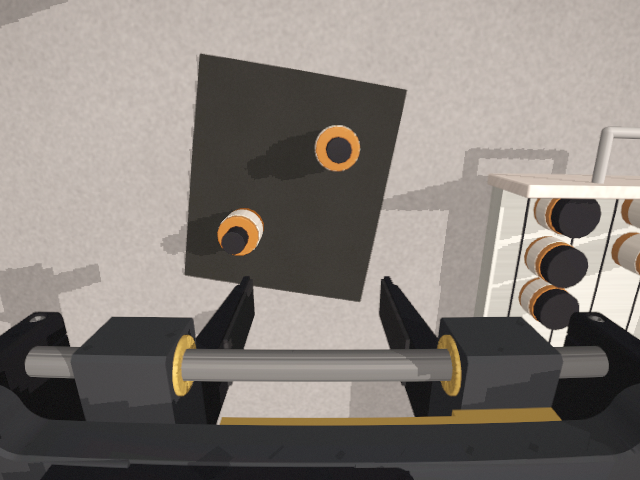

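Both bottles are where measured (caps (338,150) and (234,240)), and the three jars stand in file at (574,216),(563,266),(553,309).

>>> {"op": "arm_command", "data": {
  "jaw": [-0.37, -0.37, -0.37, -0.37, -0.37],
  "translation": [
    [4, 1.8, 3],
    [6.2, 1.8, 8],
    [6.2, 1.8, 13],
    [6.2, 1.8, 18],
    [6.2, 1.8, 20.4]
  ],
  "twist": [0, 0, 0, 0, 0]
}}

```text
clock: 29.18
ee_pos: [0.4808, -0.2422, 0.0163]
ee_rot: [0.039, -3.136, -0.006]
wrist_force: [0.4, 0.3, -0.2]
width: 0.065
grip_force: 0.0
```

>>> {"op": "arm_command", "data": {
  "jaw": [-0.37, 0.6, 0.6, 0.6, 0.6],
  "translation": [
    [0, 0, 0],
    [0, 0, 0],
    [0, 0, 0],
    [0, 0, 0],
    [0, 0, 0]
  ],
  "twist": [0, 0, 0, 0, 0]
}}

```text
clock: 29.8
ee_pos: [0.4843, -0.2456, 0.0219]
ee_rot: [-0.037, 3.139, -0.001]
wrist_force: [-0.0, 0.5, 5.6]
width: 0.0415
grip_force: 30.0
```

```bash
python3 -c "
from h import *
o=status.get_obs(); print(o['grip_force'],o['wrist_force'])
go([.4823,-.2437,.0175],91.3); go([.628,.0995,.16],91.3)"
```

```text
30.002015233039856 [-0.02409063  0.52325868  5.61626513]
shift [0.2 0.2 0.4] twist 0.0 | at [ 0.4843 -0.2456  0.0219] y-ang 91.3 tilt [ 0.002 -0.001] q6 -2.16 w 0.0415 t 29.8
shift [-15.2  34.1 -13.8] twist 0.0 | at [ 0.4843 -0.2456  0.0219] y-ang 91.3 tilt [ 0.002 -0.001] q6 -2.16 w 0.0415 t 29.8
```

>>> {"op": "arm_command", "data": {
  "jaw": [0.6, 0.6, 0.6, 0.6, 0.6],
  "translation": [
    [0, 0, -4],
    [0, 0, -9],
    [-2, 4, -13],
    [-4, 9, -13.8],
    [-6, 14, -13.8]
  ],
  "twist": [0, 0, 0, 0, 0]
}}

```text
clock: 30.42
ee_pos: [0.5411, -0.1029, 0.1601]
ee_rot: [-0.035, 3.138, -0.002]
wrist_force: [0.2, 0.1, -0.6]
width: 0.0416
grip_force: 30.0
```

>>> {"op": "arm_command", "data": {
  "jaw": [0.6, 0.6, 0.6, 0.6, 0.6],
  "translation": [
    [-2, 5, 0],
    [-4, 10, 0],
    [-6.5, 15, 0],
    [-9.2, 20.1, 0],
    [-9.2, 20.1, 0]
  ],
  "twist": [0, 0, 0, 0, 0]
}}

```text
clock: 31.05
ee_pos: [0.628, 0.1025, 0.1578]
ee_rot: [0.044, -3.141, -0.001]
wrist_force: [0.1, -0.2, 0.1]
width: 0.0416
grip_force: 30.0
```

>>> {"op": "arm_command", "data": {
  "jaw": [0.6, 0.6],
  "translation": [
    [0, 0, 0],
    [0, 0, 0]
  ],
  "twist": [0, 0]
}}

```text
clock: 31.3
ee_pos: [0.6268, 0.0982, 0.1581]
ee_rot: [0.035, -3.141, 0.0]
wrist_force: [-0.4, 0.6, -0.5]
width: 0.0413
grip_force: 30.0
```

```bash
python3 -c "
from h import *
o=status.get_obs(); print(o['grip_force'],o['wrist_force'])
go([.628,.0995,.033],91.3)"
```

```text
29.99957174062729 [-0.3785315   0.63190224 -0.49430285]
shift [-0.1  0.1 12.5] twist -0.0 | at [0.6268 0.0982 0.1581] y-ang 91.3 tilt [-0.001 -0.   ] q6 -1.52 w 0.0413 t 31.3
```

>>> {"op": "arm_command", "data": {
  "jaw": [0.6, 0.6, 0.6, 0.6, 0.6],
  "translation": [
    [-0.1, 0.1, 4],
    [-0.1, 0.1, 8],
    [-0.1, 0.1, 11],
    [-0.1, 0.1, 12.2],
    [-0.1, 0.1, 12.2]
  ],
  "twist": [0, 0, 0, 0, 0]
}}

```text
clock: 31.92
ee_pos: [0.6278, 0.0996, 0.036]
ee_rot: [0.035, -3.14, 0.0]
wrist_force: [-0.2, -0.5, 0.0]
width: 0.0418
grip_force: 30.0
```

>>> {"op": "arm_command", "data": {
  "jaw": [0.6, 0.6, 0.6],
  "translation": [
    [0, 0, 0.2],
    [0, 0, 0.3],
    [0, 0, 0.3]
  ],
  "twist": [0, 0, 0]
}}

```text
clock: 32.3
ee_pos: [0.6288, 0.1004, 0.0342]
ee_rot: [-0.037, 3.14, 0.0]
wrist_force: [-0.1, -0.7, -1.5]
width: 0.042
grip_force: 30.0
```

>>> {"op": "arm_command", "data": {
  "jaw": [0.6, 0.6, -0.2, -0.2, -0.2],
  "translation": [
    [0, 0, 0.2],
    [0, 0, 0.2],
    [0, 0, 0.2],
    [0, 0, 0.2],
    [0, 0, -3]
  ],
  "twist": [0, 0, 0, 0, 0]
}}

```text
clock: 32.92
ee_pos: [0.6251, 0.1001, 0.0597]
ee_rot: [0.037, -3.133, 0.001]
wrist_force: [0.4, 0.9, 0.6]
width: 0.0564
grip_force: 0.0
```

>>> {"op": "arm_command", "data": {
  "jaw": [-0.37, -0.37, -0.37, -0.37, -0.37],
  "translation": [
    [0, 0, -5],
    [0, -2, -11],
    [0, -8, -14],
    [0, -14, -14],
    [0, -20, -14]
  ],
  "twist": [0, 0, 0, 0, 0]
}}

```text
clock: 33.55
ee_pos: [0.633, -0.1012, 0.204]
ee_rot: [-0.038, 3.14, -0.0]
wrist_force: [0.5, -0.1, -0.0]
width: 0.0654
grip_force: 0.0
```

>>> {"op": "arm_command", "data": {
  "jaw": [-0.37, -0.37, -0.37, -0.37, -0.37],
  "translation": [
    [0.5, -6, -1],
    [1, -12, -2],
    [1.5, -18, -2],
    [1.5, -20, -2],
    [1.5, -20, -2]
  ],
  "twist": [0, 0, 0, 0, 0]
}}

```text
clock: 34.17
ee_pos: [0.6222, -0.3005, 0.2224]
ee_rot: [0.034, -3.14, -0.002]
wrist_force: [-0.0, 1.0, -0.7]
width: 0.0653
grip_force: 0.0
```

```bash
python3 -c "
from h import *
t=eyes.grab_frame('top'); f=eyes.grab_frame('wrist'); o=status.get_obs(); c=cam('wrist',o); np.save('w6.npy',np.r_[o['ee_pos'],o['ee_rot']])
print(px(c,[[.5683,-.3379,.067]]).round())
m=np.hstack([cv2.resize(t[140:280,270:400],(371,400),interpolation=2),cv2.resize(f[0:400],None,fx=.67,fy=1,interpolation=3)[:,:429]])
cv2.imwrite('pics/w6.png',m); go([.5683,-.3379,.1],91.3)"
```

```text
[[273. 160.]]
shift [ 5.5 -3.8 12.3] twist 0.1 | at [ 0.6227 -0.2984  0.2227] y-ang 91.4 tilt [-0.001  0.001] q6 -2.12 w 0.0654 t 34.3
```

View pics/w6.png

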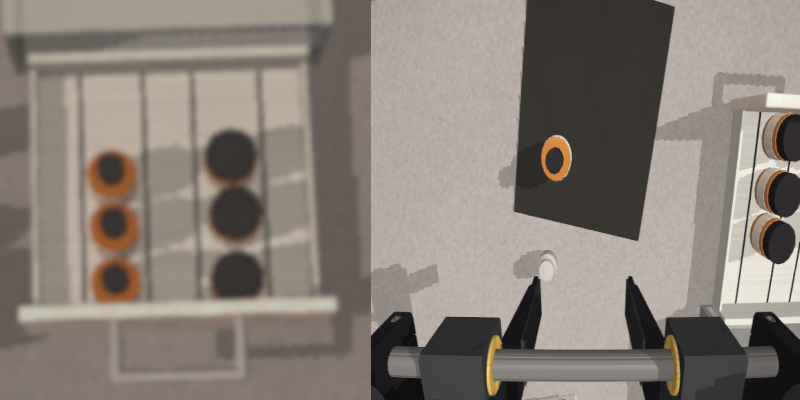

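Three talls and three jars stand in file; the last bottle's cap is exactly where predicted ((273,160) in the full picture). Fetch it.

>>> {"op": "arm_command", "data": {
  "jaw": [-0.37, -0.37, -0.37, -0.37, -0.37],
  "translation": [
    [5, -3, 1],
    [5.5, -3.9, 6],
    [5.5, -3.9, 11],
    [5.5, -3.9, 16],
    [5.5, -3.9, 20.4]
  ],
  "twist": [0, 0, 0, 0, 0]
}}

```text
clock: 34.9
ee_pos: [0.5688, -0.3375, 0.0176]
ee_rot: [0.041, -3.141, -0.001]
wrist_force: [-0.6, -0.1, 0.2]
width: 0.0649
grip_force: 0.0
```

>>> {"op": "arm_command", "data": {
  "jaw": [-0.37, 0.6, 0.6, 0.6, 0.6],
  "translation": [
    [0, 0, 0],
    [0, 0, 0],
    [0, 0, 0],
    [0, 0, 0],
    [0, 0, 0]
  ],
  "twist": [0, 0, 0, 0, 0]
}}

```text
clock: 35.52
ee_pos: [0.57, -0.3409, 0.022]
ee_rot: [-0.037, 3.138, -0.003]
wrist_force: [-0.8, 1.2, 5.7]
width: 0.0413
grip_force: 30.0
```

```bash
python3 -c "
from h import *
o=status.get_obs(); print(o['grip_force'],o['wrist_force'])
c=cam('top'); print('caps in drawer',ray(c,np.array([[110,168],[114,222],[116,278]])*130/371+[270,140],.078).round(4))
go([.5683,-.3379,.0175],91.3); go([.676,.1005,.16],91.3)"
```

```text
30.00300943851471 [-0.76344429  1.18402349  5.65136408]
caps in drawer [[0.6233 0.1006 0.078 ]
 [0.5782 0.0973 0.078 ]
 [0.5323 0.0958 0.078 ]]
shift [0.2 0.3 0.4] twist 0.0 | at [ 0.57   -0.3409  0.022 ] y-ang 91.3 tilt [ 0.003 -0.002] q6 -2.21 w 0.0413 t 35.5
shift [-11.7  43.9 -13.8] twist 0.0 | at [ 0.57   -0.3409  0.022 ] y-ang 91.3 tilt [ 0.003 -0.002] q6 -2.21 w 0.0413 t 35.5
```

>>> {"op": "arm_command", "data": {
  "jaw": [0.6, 0.6, 0.6, 0.6, 0.6],
  "translation": [
    [0, 0, -4],
    [0, 0, -9],
    [-1, 3, -13],
    [-2, 9, -14],
    [-3, 15, -14]
  ],
  "twist": [0, 0, 0, 0, 0]
}}

```text
clock: 36.15
ee_pos: [0.596, -0.1888, 0.1618]
ee_rot: [-0.034, 3.138, -0.002]
wrist_force: [1.5, -0.4, -0.4]
width: 0.0414
grip_force: 30.0
```

>>> {"op": "arm_command", "data": {
  "jaw": [0.6, 0.6, 0.6, 0.6, 0.6],
  "translation": [
    [-1.5, 6, 0],
    [-3, 12, 0],
    [-5, 18, 0],
    [-6.8, 23.8, 0],
    [-8.6, 28.9, 0]
  ],
  "twist": [0, 0, 0, 0, 0]
}}

```text
clock: 36.78
ee_pos: [0.6744, 0.1036, 0.1596]
ee_rot: [-0.038, 3.141, -0.0]
wrist_force: [0.1, -0.4, -1.0]
width: 0.0412
grip_force: 30.0
```

>>> {"op": "arm_command", "data": {
  "jaw": [0.6, 0.6, 0.6],
  "translation": [
    [0, 0, 0],
    [0, 0, 0],
    [0, 0, 0]
  ],
  "twist": [0, 0, 0]
}}

```text
clock: 37.15
ee_pos: [0.674, 0.1, 0.1593]
ee_rot: [0.034, -3.141, 0.0]
wrist_force: [0.1, 1.0, -1.5]
width: 0.0413
grip_force: 30.0
```

```bash
python3 -c "
from h import *
o=status.get_obs(); print(o['grip_force'],o['wrist_force'])
go([.675,.1005,.033],91.3)"
```

```text
29.99882072210312 [ 0.05833653  0.9833759  -1.46106895]
shift [-0.1  0.1 12.6] twist -0.1 | at [0.674  0.1    0.1593] y-ang 91.2 tilt [-0. -0.] q6 -1.52 w 0.0413 t 37.1
```

>>> {"op": "arm_command", "data": {
  "jaw": [0.6, 0.6, 0.6, 0.6, 0.6],
  "translation": [
    [-0.1, 0.1, 4],
    [-0.1, 0.1, 8],
    [-0.1, 0.1, 11],
    [-0.1, 0.1, 12.2],
    [-0.1, 0.1, 12.4]
  ],
  "twist": [0, 0, 0, 0, 0]
}}

```text
clock: 37.78
ee_pos: [0.675, 0.1016, 0.0351]
ee_rot: [0.035, -3.141, 0.0]
wrist_force: [0.3, -0.1, -0.5]
width: 0.0413
grip_force: 30.0
```

>>> {"op": "arm_command", "data": {
  "jaw": [0.6, 0.6, 0.6],
  "translation": [
    [0, 0, 0.2],
    [0, 0, 0.3],
    [0, 0, 0.3]
  ],
  "twist": [0, 0, 0]
}}

```text
clock: 38.15
ee_pos: [0.6758, 0.1026, 0.0333]
ee_rot: [-0.037, 3.14, 0.0]
wrist_force: [-0.5, -0.4, -0.4]
width: 0.0419
grip_force: 30.0
```

>>> {"op": "arm_command", "data": {
  "jaw": [0.6, 0.6, -0.2, -0.2, -0.2],
  "translation": [
    [0, 0, 0.2],
    [0, 0, 0.2],
    [0, 0, 0.2],
    [0, 0, 0.2],
    [0, 0, -3]
  ],
  "twist": [0, 0, 0, 0, 0]
}}

```text
clock: 38.78
ee_pos: [0.6722, 0.1023, 0.0586]
ee_rot: [0.037, -3.134, 0.001]
wrist_force: [0.3, -0.1, -0.3]
width: 0.0568
grip_force: 0.0
```

>>> {"op": "arm_command", "data": {
  "jaw": [-0.2, -0.2, -0.2, 0.16, 0.16],
  "translation": [
    [0, 0, -5],
    [0, 0, -11],
    [5, -2, -14],
    [11, -4, -14],
    [17, -5, -14]
  ],
  "twist": [0, 0, 10, 20, 30]
}}

```text
clock: 39.4
ee_pos: [0.505, 0.0478, 0.2027]
ee_rot: [0.787, 3.041, -0.0]
wrist_force: [-0.5, 0.4, 1.3]
width: 0.0433
grip_force: 0.0
```

>>> {"op": "arm_command", "data": {
  "jaw": [0.16, 0.16, 0.16, 0.16, 0.16],
  "translation": [
    [4, -2, 0],
    [4, -2, 0],
    [4, -2, 0],
    [4, -2, 0],
    [4, -2, 0]
  ],
  "twist": [10, 20, 30, 40, 50]
}}

```text
clock: 40.02
ee_pos: [0.4614, 0.0501, 0.2021]
ee_rot: [-1.998, -2.424, 0.0]
wrist_force: [-0.6, -0.2, -0.3]
width: 0.0401
grip_force: 0.0
```

```bash
python3 -c "
from h import *
eyes.grab_frame('top')
go([.4545,.0465,.155],1.3)"
```

```text
shift [-0.2 -0.8  4.7] twist 9.5 | at [0.4615 0.0501 0.2021] y-ang 10.8 tilt [-0.  0.] q6 -0.2 w 0.0402 t 40.1
```

>>> {"op": "arm_command", "data": {
  "jaw": [0.16, 0.16, 0.16, 0.16],
  "translation": [
    [-0.2, -0.8, 1],
    [-0.2, -0.8, 3],
    [-0.2, -0.8, 4.7],
    [-0.2, -0.8, 4.7]
  ],
  "twist": [9.5, 9.5, 9.5, 9.5]
}}

```text
clock: 40.58
ee_pos: [0.453, 0.0466, 0.1534]
ee_rot: [-2.182, -2.256, 0.004]
wrist_force: [0.8, 0.6, 0.3]
width: 0.0399
grip_force: 0.0
```

```bash
python3 -c "
from h import *
f=eyes.grab_frame('wrist'); cv2.imwrite('pics/w7.png',f); c=cam('wrist'); print(px(c,[[.4545,.0965,.07],[.4545,-.003,.07]]).round())
go([.4545,.0465,.051],1.3)"
```

```text
[[319. 177.]
 [315. 306.]]
shift [-0.   0.1 10.4] twist 0.6 | at [0.4538 0.0466 0.1546] y-ang 1.9 tilt [-0.002  0.   ] q6 -0.05 w 0.0402 t 40.6
```

View pics/w7.png

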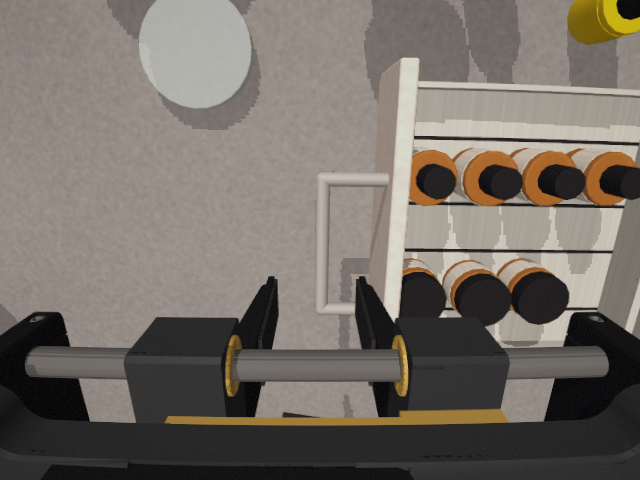

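All seven stand upright in file; the handle bar at column 322 lies between the fingers. Grip it and push.

>>> {"op": "arm_command", "data": {
  "jaw": [0.16, 0.16, 0.16, 0.16, 0.16],
  "translation": [
    [0, 0.2, 3],
    [0, 0.2, 6],
    [0, 0.2, 9],
    [0, 0.2, 10.4],
    [0, 0.2, 10.4]
  ],
  "twist": [0.6, 0.6, 0.6, 0.6, 0.6]
}}

```text
clock: 41.25
ee_pos: [0.4561, 0.0467, 0.0512]
ee_rot: [-2.196, -2.245, 0.001]
wrist_force: [0.1, 0.8, 0.7]
width: 0.04
grip_force: 0.0
```

>>> {"op": "arm_command", "data": {
  "jaw": [1, 1, 1, 1, 1],
  "translation": [
    [0, 0, 0],
    [0, 0, 0],
    [0, 0, 0],
    [0, 0, 0],
    [0, 0, 0]
  ],
  "twist": [0, 0, 0, 0, 0]
}}

```text
clock: 41.88
ee_pos: [0.4567, 0.0467, 0.052]
ee_rot: [2.197, 2.245, 0.001]
wrist_force: [-1.2, 0.4, 3.6]
width: 0.0091
grip_force: 30.0
```

>>> {"op": "arm_command", "data": {
  "jaw": [1, 1, 1, 1, 1],
  "translation": [
    [0, 0.3, 0],
    [0, 0.8, 0],
    [0, 1.5, 0],
    [0, 2.3, 0],
    [0, 3.1, 0]
  ],
  "twist": [0, 0, 0, 0, 0]
}}

```text
clock: 42.5
ee_pos: [0.488, 0.0474, 0.0519]
ee_rot: [2.197, 2.245, 0.001]
wrist_force: [-1.4, -0.0, 5.1]
width: 0.0093
grip_force: 30.0
```

```bash
python3 -c "
from h import *
go([.6795,.0516,.051],1.3)"
```

```text
shift [ 0.  19.2  0.1] twist -0.1 | at [0.488  0.0474 0.0519] y-ang 1.2 tilt [0. 0.] q6 -0.03 w 0.0093 t 42.5
```

>>> {"op": "arm_command", "data": {
  "jaw": [1, 1, 1, 1, 1],
  "translation": [
    [0, 0.9, 0],
    [0, 1.9, 0],
    [0, 2.9, 0],
    [0, 3.9, 0],
    [0, 4.9, 0]
  ],
  "twist": [0, 0, 0, 0, 0]
}}

```text
clock: 43.12
ee_pos: [0.5371, 0.0485, 0.052]
ee_rot: [2.197, 2.245, 0.001]
wrist_force: [-2.7, 0.3, 5.4]
width: 0.0094
grip_force: 30.0
```

>>> {"op": "arm_command", "data": {
  "jaw": [1, 1, 1, 1, 1],
  "translation": [
    [0, 1, 0],
    [0, 2, 0],
    [0, 3, 0],
    [0, 4, 0],
    [0, 5, 0]
  ],
  "twist": [0, 0, 0, 0, 0]
}}

```text
clock: 43.75
ee_pos: [0.587, 0.0496, 0.052]
ee_rot: [2.197, 2.245, 0.001]
wrist_force: [-2.9, 0.4, 5.5]
width: 0.009
grip_force: 30.0
```

>>> {"op": "arm_command", "data": {
  "jaw": [1, 1, 1, 1, 1],
  "translation": [
    [0, 1, 0],
    [0, 2, 0],
    [0, 3, 0],
    [0, 4, 0],
    [0, 4.9, 0]
  ],
  "twist": [0, 0, 0, 0, 0]
}}

```text
clock: 44.38
ee_pos: [0.6361, 0.0507, 0.052]
ee_rot: [2.197, 2.245, 0.001]
wrist_force: [-1.6, 0.5, 5.0]
width: 0.0096
grip_force: 30.0
```

>>> {"op": "arm_command", "data": {
  "jaw": [1, 1, 1, 1, 1],
  "translation": [
    [0, 0.8, 0],
    [0, 1.5, 0],
    [0, 2.1, 0],
    [0, 2.6, 0],
    [0, 3, 0]
  ],
  "twist": [0, 0, 0, 0, 0]
}}

```text
clock: 45.0
ee_pos: [0.666, 0.0514, 0.052]
ee_rot: [2.197, 2.245, 0.001]
wrist_force: [-1.6, -0.4, 4.6]
width: 0.0093
grip_force: 30.0
```

>>> {"op": "arm_command", "data": {
  "jaw": [1, 1, 1, 1, 1],
  "translation": [
    [0, 0.4, 0],
    [0, 0.8, 0],
    [0, 1.2, 0],
    [0, 1.5, 0],
    [0, 1.7, 0]
  ],
  "twist": [0, 0, 0, 0, 0]
}}

```text
clock: 45.62
ee_pos: [0.6789, 0.0517, 0.0519]
ee_rot: [-2.192, -2.24, 0.011]
wrist_force: [-18.7, -0.2, 18.1]
width: 0.0092
grip_force: 30.0
```

>>> {"op": "arm_command", "data": {
  "jaw": [1, 1, 1],
  "translation": [
    [0, 0.2, 0],
    [0, 0.3, 0],
    [0, 0.3, 0]
  ],
  "twist": [0, 0, 0]
}}

```text
clock: 46.0
ee_pos: [0.6788, 0.0517, 0.0518]
ee_rot: [-2.188, -2.237, 0.02]
wrist_force: [-24.7, -0.8, 21.4]
width: 0.009
grip_force: 30.0
```

Drawer is against its shut stop. Relax nearly all the push, open, and retreat upward.

>>> {"op": "arm_command", "data": {
  "jaw": [1, 1, 0.2, 0.2, 0.2],
  "translation": [
    [0, -0.3, 0],
    [0, -0.5, 0],
    [0, -0.5, 0],
    [0, -0.6, 0],
    [0, -0.6, 0]
  ],
  "twist": [0, 0, 0, 0, 0]
}}

```text
clock: 46.62
ee_pos: [0.6791, 0.0514, 0.0507]
ee_rot: [-2.197, -2.245, 0.001]
wrist_force: [0.7, -0.2, -0.2]
width: 0.0337
grip_force: 0.0
```

```bash
python3 -c "
from h import *
print(status.get_obs()['wrist_force']); go([.679,.0517,.15],1.3)"
```

```text
[ 0.73131847 -0.17069003 -0.2491437 ]
shift [ 0.  -0.  -9.9] twist -0.1 | at [0.6791 0.0514 0.0507] y-ang 1.2 tilt [-0.001  0.   ] q6 -0.02 w 0.0337 t 46.6
```

>>> {"op": "arm_command", "data": {
  "jaw": [0.2, 0.2, 0.2, 0.2, 0.2],
  "translation": [
    [0, 0, -3],
    [0, 0, -8],
    [0, -4, -13],
    [0, -10, -15],
    [0, -16, -15]
  ],
  "twist": [0, 0, 0, 0, 0]
}}

```text
clock: 47.25
ee_pos: [0.5195, 0.0479, 0.2042]
ee_rot: [2.195, 2.243, 0.006]
wrist_force: [-0.6, -1.2, 0.1]
width: 0.0379
grip_force: 0.0
```

>>> {"op": "arm_command", "data": {
  "jaw": [0.2, 0.2, 0.2, 0.2, 0.2],
  "translation": [
    [0, -6, 0],
    [-5, -9, 0],
    [-11, -10, 0],
    [-17, -10, 0],
    [-23, -10, 0]
  ],
  "twist": [0, 0, 0, 0, 0]
}}

```text
clock: 47.88
ee_pos: [0.4241, -0.186, 0.2017]
ee_rot: [2.196, 2.244, 0.001]
wrist_force: [0.4, 0.0, 0.7]
width: 0.0379
grip_force: 0.0
```

```bash
python3 -c "
from h import *
t=eyes.grab_frame('top'); s=eyes.grab_frame('scene')
m=np.hstack([cv2.resize(t[20:260,250:410],(400,600),interpolation=2),cv2.resize(s[200:470,260:540],(400,600),interpolation=2)])
cv2.imwrite('pics/fin.png',m); c=cam('top')
print(status.get_obs()['clock'])"
```

```text
47.975
```

View pics/fin.png

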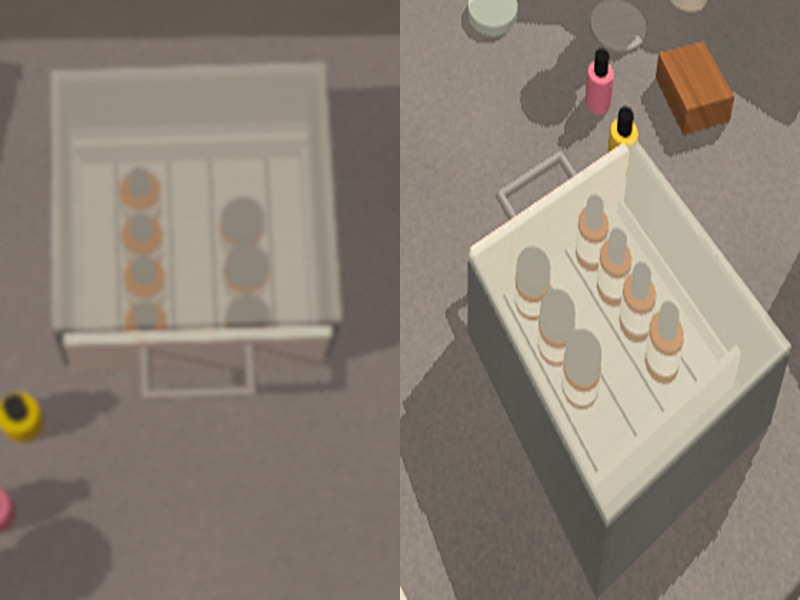

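The drawer is shut (front at row ~335 of the left crop, flush with the cabinet), and four bottles and three jars stand upright in file. I'm handing it in.

```bash
python3 -c "
from h import *
print(ticket.sign_off())"
```

```text
the job is handed in; nothing more can be done
None
```

The job is done and handed in at about 48 s: old stock brought to the front, the two new bottles and one new jar loaded behind it, all seven upright in single file, the drawer pushed fully shut, and the other things on the bench left alone.

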